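# Hold the brooch case open for a colleague

## Robot

A 7-joint arm with a two-finger parallel gripper is mounted at the origin on the work surface. World frame = base frame: x ahead of the robot, y to its left, z up, the work surface at z = 0. Lengths are in m, angles in rad, forces in N, time in s.
With the tool pointing down it reaches from about 0.425 to 0.925 m from the base axis. Payload 6.8 kg.
Tool frame: the origin (TCP) lies between the finger pads; the fingertips stand 11 mm ahead of it and the grasp point (between the pads) lies 8 mm behind it; z points along the fingers, y is the line along which they close (so a half turn about z gives the same grasp; the last joint's range is limited). The gripper opens to 85 mm and grips with 20 to 120 N. Pads are 22 mm wide; open, the fingers measure 114 mm over their backs; the gripper's body (76 mm by 85 mm) begins 54 mm behind the grasp point. The pads swing forward as they close: fully open they stand 13 mm farther back than shut.
Start: joints at [1.229, 0.477, 0.022, 1.555, -0.011, 1.109, -0.083], TCP at [0.156, -0.657, 0.242] pointing down, gripper open.
Joint ranges: [-2.96, 2.96], [-0.34, 2.1], [-1.41, 1.46], [0.24, 2.44], [-1.37, 4.51], [0.17, 1.92], [-2.96, 2.96]. Speed limits (rad/s): [2.39, 2.39, 3.14, 3.14, 3.14, 3.14, 3.14].

## Interface

Orientations are given as a rotation vector (axis times angle).
In Python, from bench import r gives the robot as it stands.
- The arm moves only by the tool send_rows, never from a script. Its argument "deltas" is a list of rows, each an object of numbers: "dx", "dy", "dz": the shift along the world's x, y, z in mm; "rx", "ry", "rz": the turn, a rotation vector about the world's x, y, z in degrees. A call has 1 to 5 rows; each row is the pose to reach, as a shift and turn from the pose commanded when the call began; what a row does not reach only later rows make up. A row lasts 1/12 s, in which the tool goes at most 41.7 mm and 7.16 degrees, less where a joint would pass 70% of its speed; a pose out of reach is approached as far as the arm can. A call with a gripper value outside its range is refused whole. "jaw" is the finger opening in mm, from 0 to 85.4, set as the call begins (left out, the last holds). The fingers move at their own pace and stop on an object; "newtons" is the grip in N (left out, the last holds). Time passes only in rows, so rows that repeat a pose let the fingers close. It gives the time, the measured TCP pose, the force, the opening and the grip force at its end, in the units of the state.
- r.get_obs(): the state, without advancing time (a new reading comes with each control period).
- r.grab_frame(name): name is "side" or "top" or "wrist"; returns a dict with "frame" (400x640x3 uint8, blue, green, red), "z_map" (400x640 float32, m along the optical axis (not along the pixel's ray), 0 where there is no reading), "vertical_fov" (degrees; the focal length in pixels is half the picture's height over the tangent of half this angle, whatever the lens; pixels are square), "cx", "cy" (the principal point, pixels), "xyz" and "orientation" of the camera in the world. Camera axes: x right, y down, z forward; pixel columns grow to the right and rows downward; lengths in m; the calibration is good to about 2 mm. A picture is of the moment at which its call begins.
- r.hand_in(): hands the job in; it is judged then, once.
The state is a dict: "clock": time; "joints": joint angles; "qvel": joint speeds; "tau": joint torques, N m; "tcp_pos": TCP position; "orientation": TCP orientation; "contact_force": force on the tool from outside, world axes, zero at the start; "moment": the same for the moment, N m; "grip_width": finger opening in m; "gripper_force": force on a finger pad.
Only numpy, scipy, OpenCV 4.12 (cv2) and the standard library are available. Lean on these libraries where they do the work, as an engineer would, in place of code of your own. Each camera call takes 0.05 s, during which the arm holds its last target. There are 200 camera calls.

## Task

A colleague across the bench wants to work with her tweezers on the yellow flower brooch in its glass-topped case. Find the case that holds the yellow flower, raise its brass-knobbed lid gently and hold it open at 60 degrees from shut, give or take five, without ever going past 75, since the small hinges would strain; the lid falls shut if let go, so finish still holding it there. Keep the other two cases shut, and leave the brooches and the tray, tweezers and jar on the bench where they are.

Things in the scene. Friction and masses are not known exactly. Their poses are not given: they have to be found in the camera images.
- case_a_pad (a point): Centre of the lining pad inside case A, 18 mm above the table. The case is one of three alike: dark navy, 180 mm deep (its x) by 150 mm wide (its y) and 64 mm high shut (50 mm base, 14 mm lid), fixed to the table, walls 7 mm. Its own x points from the hinge side (robot's side) to the side with the knob (far side). The three cases stand side by side in any order, slightly turned.
- lid_a_knob (a point): Brass knob of the glass lid of case A: centre of its head, a cylinder 22 mm across and 22 mm high whose axis stands square to the lid (head from 14 to 36 mm above the lid's top, on a stem 12 mm across); this point is 25 mm above the lid's top, on the middle of the far rail, 15 mm in from the far edge. It is 165 mm from the hinge line along the lid and 39 mm square above it. It moves with the lid; z is square to the lid, y along the hinge.
- lid_a_hinge (a point): Middle of the hinge line of the lid of case A, on the case's robot-side upper edge, 50 mm above the table; the hinge line runs along y; x points along the lid from hinge to knob, level when shut.
- lid_a (a joint): Opening of the lid of case A in rad: 0 shut, growing as the knob side rises and swings back towards the robot (1.047 is 60 degrees; stop at 1.75). The lid weighs about 0.2 to 0.4 kg, turns freely and falls shut when let go. A knob gripped on the two sides that face along the hinge can pivot between the fingers as the lid swings.
- case_b_pad (a point): Centre of the lining pad inside case B, 18 mm above the table. The case is one of three alike: dark navy, 180 mm deep (its x) by 150 mm wide (its y) and 64 mm high shut (50 mm base, 14 mm lid), fixed to the table, walls 7 mm. Its own x points from the hinge side (robot's side) to the side with the knob (far side). The three cases stand side by side in any order, slightly turned.
- lid_b_knob (a point): Brass knob of the glass lid of case B: centre of its head, a cylinder 22 mm across and 22 mm high whose axis stands square to the lid (head from 14 to 36 mm above the lid's top, on a stem 12 mm across); this point is 25 mm above the lid's top, on the middle of the far rail, 15 mm in from the far edge. It is 165 mm from the hinge line along the lid and 39 mm square above it. It moves with the lid; z is square to the lid, y along the hinge.
- lid_b_hinge (a point): Middle of the hinge line of the lid of case B, on the case's robot-side upper edge, 50 mm above the table; the hinge line runs along y; x points along the lid from hinge to knob, level when shut.
- lid_b (a joint): Opening of the lid of case B in rad: 0 shut, growing as the knob side rises and swings back towards the robot (1.047 is 60 degrees; stop at 1.75). The lid weighs about 0.2 to 0.4 kg, turns freely and falls shut when let go. A knob gripped on the two sides that face along the hinge can pivot between the fingers as the lid swings.
- case_c_pad (a point): Centre of the lining pad inside case C, 18 mm above the table. The case is one of three alike: dark navy, 180 mm deep (its x) by 150 mm wide (its y) and 64 mm high shut (50 mm base, 14 mm lid), fixed to the table, walls 7 mm. Its own x points from the hinge side (robot's side) to the side with the knob (far side). The three cases stand side by side in any order, slightly turned.
- lid_c_knob (a point): Brass knob of the glass lid of case C: centre of its head, a cylinder 22 mm across and 22 mm high whose axis stands square to the lid (head from 14 to 36 mm above the lid's top, on a stem 12 mm across); this point is 25 mm above the lid's top, on the middle of the far rail, 15 mm in from the far edge. It is 165 mm from the hinge line along the lid and 39 mm square above it. It moves with the lid; z is square to the lid, y along the hinge.
- lid_c_hinge (a point): Middle of the hinge line of the lid of case C, on the case's robot-side upper edge, 50 mm above the table; the hinge line runs along y; x points along the lid from hinge to knob, level when shut.
- lid_c (a joint): Opening of the lid of case C in rad: 0 shut, growing as the knob side rises and swings back towards the robot (1.047 is 60 degrees; stop at 1.75). The lid weighs about 0.2 to 0.4 kg, turns freely and falls shut when let go. A knob gripped on the two sides that face along the hinge can pivot between the fingers as the lid swings.
- yellow_flower_center (a point): Centre of the yellow enamelled flower brooch (six yellow petals round a brass bead, one green leaf; about 50 mm across, 14 mm thick), lying on the pad of one of the cases, anywhere within 30 mm of the pad's centre; seen through the glass.
- red_beetle_center (a point): Centre of the red beetle brooch with black spots (about 50 mm long, 14 mm thick), lying in another case.
- blue_butterfly_center (a point): Centre of the blue butterfly brooch (about 60 mm across, 10 mm thick), lying in the remaining case.
- card_tray: Bystander: shallow white card tray of coloured beads, 80 by 120 by 25 mm, loose on the table beyond the cases; origin at the centre of its underside.
- tweezers: Bystander: steel tweezers lying flat, 125 mm long, 7 mm high; origin at the middle of the underside, x towards the points.
- pin_jar: Bystander: small amber glass jar of pins with a steel cap, 44 mm across, 50 mm high; origin at the centre of its underside.

How it is judged:
At the end, for the whole second after the job is handed in: The lid of the case with the yellow flower stands still between 54 and 66 degrees open, held by the robot's fingers and not propped by anything on the bench; the other two lids are shut (under 2 degrees); no brooch has moved by more than 15 mm and no bystander by more than 20 mm (((horizontal distance between yellow_flower_center and case_a_pad below 0.075 m and value of joint lid_a between 0.9425 and 1.1519 rad and velocity of joint lid_a between -0.1 and 0.1 rad/s and contact force between the fingers and lid_a above 0.5 N and contact force between lid_a and card_tray below 0.1 N and contact force between lid_a and tweezers below 0.1 N and contact force between lid_a and pin_jar below 0.1 N and value of joint each of lid_b, lid_c below 0.0349 rad) or (horizontal distance between yellow_flower_center and case_b_pad below 0.075 m and value of joint lid_b between 0.9425 and 1.1519 rad and velocity of joint lid_b between -0.1 and 0.1 rad/s and contact force between the fingers and lid_b above 0.5 N and contact force between lid_b and card_tray below 0.1 N and contact force between lid_b and tweezers below 0.1 N and contact force between lid_b and pin_jar below 0.1 N and value of joint each of lid_a, lid_c below 0.0349 rad) or (horizontal distance between yellow_flower_center and case_c_pad below 0.075 m and value of joint lid_c between 0.9425 and 1.1519 rad and velocity of joint lid_c between -0.1 and 0.1 rad/s and contact force between the fingers and lid_c above 0.5 N and contact force between lid_c and card_tray below 0.1 N and contact force between lid_c and tweezers below 0.1 N and contact force between lid_c and pin_jar below 0.1 N and value of joint each of lid_a, lid_b below 0.0349 rad)) and distance of each of card_tray, tweezers, pin_jar from where it was at the start of the episode below 0.02 m and distance of each of yellow_flower_center, red_beetle_center, blue_butterfly_center from where it was at the start of the episode below 0.015 m); the arm keeps its last pose, push and grip.
It fails at once if the lid of a case without the yellow flower is raised by more than 5 degrees ((value of joint lid_a above 0.0873 rad and not (horizontal distance between yellow_flower_center and case_a_pad below 0.075 m)) or (value of joint lid_b above 0.0873 rad and not (horizontal distance between yellow_flower_center and case_b_pad below 0.075 m)) or (value of joint lid_c above 0.0873 rad and not (horizontal distance between yellow_flower_center and case_c_pad below 0.075 m))).
It fails at once if a lid is opened past 75 degrees, straining its hinges (value of joint any of lid_a, lid_b, lid_c above 1.309 rad).
It fails at once if a lid is jerked up or let fall (faster than 2 rad/s) (velocity of joint any of lid_a, lid_b, lid_c above 2 rad/s or velocity of joint any of lid_a, lid_b, lid_c below -2 rad/s).
It fails at once if a brooch or a bystander is disturbed (not (distance of each of card_tray, tweezers, pin_jar from where it was at the start of the episode below 0.02 m and distance of each of yellow_flower_center, red_beetle_center, blue_butterfly_center from where it was at the start of the episode below 0.015 m)).
It also fails if it takes over 38 s, if anything falls off the work surface, if the arm or the gripper's body presses on something with over 40 N, if the wrist force passes 120 N, or if a joint passes its speed limit or range.

## Working session

There is one attempt and no reset: what is moved stays moved. The work goes in short steps, Python scripts to look and compute and a tool call to move; the robot and the scene stay as the last step left them, time stands still between calls to the robot, and variables do not carry over. Pictures are saved under pics/ and viewed, at most 10 in all, crops included, and the job is handed in when it is done.

Besides the shell and the picture viewer there is one more tool, called as name(argument=value, ...), one argument or row to a line, values as JSON. send_rows: Moves the arm, as the interface text tells. Its arguments: {"type":"object","properties":{"deltas":{"type":"array","items":{"type":"object","properties":{"dx":{"type":"number"},"dy":{"type":"number"},"dz":{"type":"number"},"rx":{"type":"number"},"ry":{"type":"number"},"rz":{"type":"number"}}}},"jaw":{"type":"number"},"newtons":{"type":"number"}},"required":["deltas"]}

```bash
mkdir -p pics; cat > h.py <<'E'
import numpy as np, cv2
from scipy.spatial.transform import Rotation as R
from bench import r
def grab(n):
    f=r.grab_frame(n); h=f["frame"].shape[0]
    f["f"]=h/2/np.tan(np.radians(f["vertical_fov"])/2)
    o=np.array(f["orientation"]); f["R"]=R.from_rotvec(o).as_matrix() if o.size==3 else o.reshape(3,3)
    f["t"]=np.array(f["xyz"]); return f
def ray(f,u,v): 
    d=f["R"]@np.array([(u-f["cx"])/f["f"],(v-f["cy"])/f["f"],1.]); return d
def onplane(f,u,v,z):
    d=ray(f,u,v); return f["t"]+d*(z-f["t"][2])/d[2]
def depthpt(f,u,v): return f["t"]+ray(f,u,v)*f["z_map"][int(v),int(u)]
def proj(f,p):
    c=f["R"].T@(np.array(p)-f["t"]); return f["f"]*c[0]/c[2]+f["cx"],f["f"]*c[1]/c[2]+f["cy"]
E
python3 - <<'E'
from h import *
for n in("top","side"):
    f=grab(n); cv2.imwrite(f"pics/{n}1.png",f["frame"]); np.save(n+"z.npy",f["z_map"]); print(n,f["t"],f["R"].round(3).tolist(),f["f"],f["cx"],f["cy"])
print(r.get_obs())
E
```

```text
top [ 0.4010798  -0.00487574  0.93881094] [[0.043, -0.973, 0.226], [-0.999, -0.043, 0.006], [0.004, -0.226, -0.974]] 424.2364400007131 317.3120546885757 195.38274103072106
side [ 0.41426069 -0.78833841  0.53280017] [[0.975, -0.096, 0.199], [-0.22, -0.482, 0.848], [0.015, -0.871, -0.492]] 422.0298935068108 321.8440508023057 200.33950084711307
{'clock': 0.1, 'joints': array([ 1.22889999,  0.47770155,  0.02234746,  1.55635585, -0.01153265,
        1.10933004, -0.08309843]), 'qvel': array([ 2.10608801e-04, -2.26203545e-03,  4.88372311e-05, -4.07125445e-03,
        1.55417920e-03,  2.82587286e-04,  1.00341737e-03]), 'tau': array([ 5.48319571e-03, -5.97760606e+01,  1.61412198e+00, -2.81953293e+01,
        1.28602283e-02,  5.11719642e-03, -9.30059997e-06]), 'tcp_pos': array([ 0.15625198, -0.65612308,  0.24143229]), 'orientation': array([-3.11852046e+00, -3.66223321e-01,  4.51477984e-04]), 'contact_force': array([-0.12044219,  0.29907878, -0.04268008]), 'moment': array([ 0.00593195, -0.00102716, -0.01798217]), 'gripper_force': 0.0, 'grip_width': 0.08570362327015563}
```

View pics/top1.png

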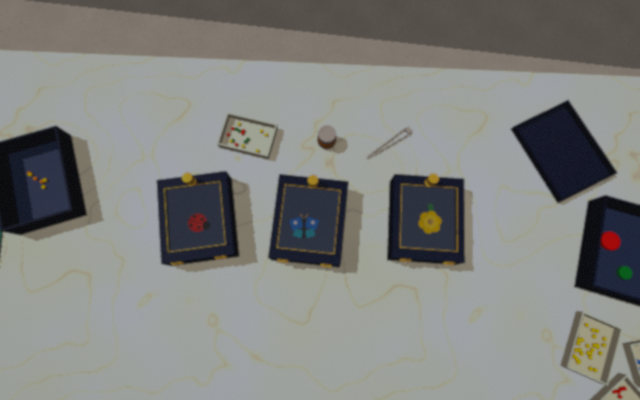

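View pics/side1.png

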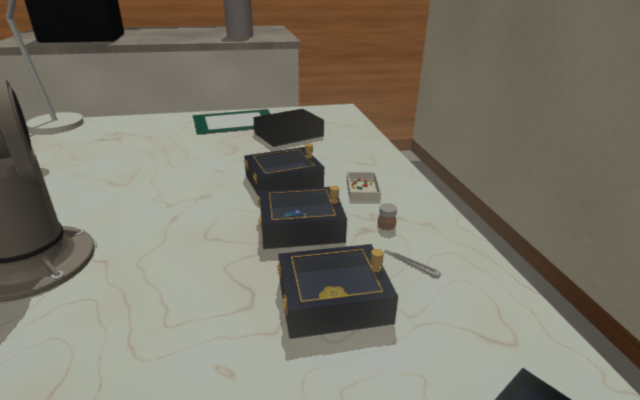

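The yellow flower is in the right-hand case: flower at about (429,220) in top and (335,293) in side. Its knob is at about (433,180) in top and (377,260) in side, and its hinges at about (406,262) and (447,262) in top. The tweezers lie just beyond it, at about (390,142).

```bash
python3 - <<'E'
from h import *
T=grab("top");S=grab("side")
def brass(f,x0,x1,y0,y1):
    hsv=cv2.cvtColor(f["frame"],cv2.COLOR_BGR2HSV)[y0:y1,x0:x1]
    m=cv2.inRange(hsv,(12,110,70),(32,255,255))
    n,l,s,c=cv2.connectedComponentsWithStats(m)
    return [(s[i][4],(c[i]+[x0,y0]).round(1),(s[i][:4]+[x0,y0,0,0]).tolist()) for i in range(1,n) if s[i][4]>8]
for f,b in((T,(380,475,165,275)),(S,(265,400,240,340))):
    for k in brass(f,*b): 
        print(k, onplane(f,*k[1],.089).round(4), depthpt(f,*k[1]).round(4))
# lid/case outline from depth
v,u=np.mgrid[0:400,0:640]
d=np.stack([(u-T["cx"])/T["f"],(v-T["cy"])/T["f"],np.ones_like(u)],-1)@T["R"].T
P=T["t"]+d*T["z_map"][...,None]
roi=(u>375)&(u<480)&(v>160)&(v<280)
m=(roi&(abs(P[...,2]-.064)<.006)).astype(np.uint8)
pts=P[m>0][:,:2].astype(np.float32); print(len(pts)); print(cv2.minAreaRect(pts))
# knob points by depth
for f,n in((T,"T"),(S,"S")):
    d=np.stack([(u-f["cx"])/f["f"],(v-f["cy"])/f["f"],np.ones_like(u)],-1)@f["R"].T
    P=f["t"]+d*f["z_map"][...,None]; b=(415,450,165,195) if n=="T" else (362,392,240,275)
    q=P[b[2]:b[3],b[0]:b[1]].reshape(-1,3); q=q[(q[:,2]>.076)&(q[:,2]<.12)]
    print(n,len(q),q.mean(0).round(4),q.min(0).round(4),q.max(0).round(4))
E
```

```text
(np.int32(142), array([431.2, 180.4]), [424, 174, 16, 13]) [ 0.6402 -0.2347  0.089 ] [ 0.638  -0.2325  0.0971]
(np.int32(11), array([404.5, 183.7]), [401, 183, 8, 2]) [ 0.6307 -0.1793  0.089 ] [ 0.6371 -0.1841  0.0653]
(np.int32(13), array([417.2, 184.8]), [413, 184, 10, 2]) [ 0.6295 -0.2055  0.089 ] [ 0.6361 -0.2113  0.0645]
(np.int32(13), array([447.5, 186.6]), [444, 186, 8, 2]) [ 0.6284 -0.2682  0.089 ] [ 0.6352 -0.276   0.0637]
(np.int32(143), array([456.6, 222. ]), [454, 187, 5, 65]) [ 0.555  -0.2847  0.089 ] [ 0.5602 -0.2941  0.0604]
(np.int32(13), array([400.6, 197.9]), [400, 194, 2, 8]) [ 0.6002 -0.1711  0.089 ] [ 0.6064 -0.1763  0.0625]
(np.int32(11), array([400.5, 208.2]), [400, 205, 2, 7]) [ 0.5786 -0.1709  0.089 ] [ 0.5839 -0.1759  0.0634]
(np.int32(414), array([429.5, 221.8]), [418, 211, 24, 23]) [ 0.553  -0.2297  0.089 ] [ 0.5587 -0.2381  0.0572]
(np.int32(14), array([399.5, 237.9]), [399, 234, 2, 8]) [ 0.5175 -0.1688  0.089 ] [ 0.5211 -0.1739  0.063 ]
(np.int32(11), array([401.1, 246.5]), [399, 245, 7, 3]) [ 0.5004 -0.172   0.089 ] [ 0.5039 -0.1781  0.0584]
(np.int32(4
[... 224 characters left out ...]
rray([376. , 259.7]), [367, 249, 16, 23]) [ 0.6393 -0.2433  0.089 ] [ 0.6392 -0.2434  0.0891]
(np.int32(20), array([279. , 268.8]), [278, 265, 3, 9]) [ 0.4731 -0.2341  0.089 ] [ 0.4769 -0.198   0.06  ]
(np.int32(281), array([332.2, 292.9]), [314, 286, 39, 14]) [ 0.5454 -0.309   0.089 ] [ 0.4143 -0.7883  0.5328]
(np.int32(46), array([284.8, 302.7]), [283, 295, 4, 18]) [ 0.4709 -0.3154  0.089 ] [ 0.4756 -0.2757  0.0518]
5730
((0.5671170353889465, -0.23459777235984802), (0.15084382891654968, 0.18139633536338806), 88.377685546875)
T 117 [ 0.6407 -0.2347  0.0968] [ 0.6312 -0.2462  0.0774] [ 0.6527 -0.2257  0.1057]
S 194 [ 0.6407 -0.2401  0.0922] [ 0.6317 -0.2471  0.0764] [ 0.6522 -0.224   0.1011]
```

```bash
python3 - <<'E'
from h import *
o=r.get_obs(); M=R.from_rotvec(o["orientation"]); print(M.as_matrix().round(3))
psi=np.radians(-1.5)
X=np.array([np.cos(psi),np.sin(psi),0]);Z=np.array([0,0,1.]);Y=np.cross(Z,X)
for s in(1,-1):
    y=s*Y; z=-Z; x=np.cross(y,z); D=R.from_matrix(np.c_[x,y,z])*M.inv(); print(s,np.degrees(D.as_rotvec()).round(2))
print("to hover mm",(np.array([.6415,-.236,.150])-o["tcp_pos"])*1000, o["clock"])
E
```

```text
[[ 0.973  0.232 -0.   ]
 [ 0.232 -0.973  0.001]
 [-0.    -0.001 -1.   ]]
1 [ 1.0000e-02 -9.0000e-02  1.6511e+02]
-1 [-7.000e-02 -1.000e-02 -1.489e+01]
to hover mm [485.20190804 420.29133442 -91.7017767 ] 0.2
```

send_rows(
  deltas=[
    {"dx": 24, "dy": 21, "rz": -1},
    {"dx": 48, "dy": 42, "rz": -2},
    {"dx": 73, "dy": 63, "rz": -3},
    {"dx": 97, "dy": 84, "rz": -4},
    {"dx": 121, "dy": 105, "rz": -5},
  ],
  jaw=55,
  newtons=30,
)

```text
$.deltas[0]: bad value
```

send_rows(
  deltas=[
    {"dx": 24, "dy": 21, "rz": -1},
    {"dx": 48, "dy": 42, "rz": -2},
    {"dx": 73, "dy": 63, "rz": -3},
    {"dx": 97, "dy": 84, "rz": -4},
    {"dx": 121, "dy": 105, "rz": -5},
  ],
)

```text
$.deltas[0]: bad value
```

send_rows(
  deltas=[
    {"dx": 24, "dy": 21, "rz": -1},
    {"dx": 48, "dy": 42, "rz": -2},
    {"dx": 73, "dy": 63, "rz": -3},
    {"dx": 97, "dy": 84, "rz": -4},
    {"dx": 121, "dy": 105, "rz": -5},
  ],
)

```text
$.deltas[0]: bad value
```

send_rows(
  deltas=[
    {"dx": 25, "dy": 21},
    {"dx": 50, "dy": 42},
    {"dx": 75, "dy": 63},
    {"dx": 100, "dy": 84, "dz": -10},
    {"dx": 122, "dy": 105, "dz": -30},
  ],
)

```text
$.deltas[0]: bad value
```

send_rows(
  deltas=[
    {"dx": 24, "dy": 21, "dz": 0, "rx": 0, "ry": 0, "rz": -1},
    {"dx": 48, "dy": 42, "dz": 0, "rx": 0, "ry": 0, "rz": -2},
    {"dx": 73, "dy": 63, "dz": 0, "rx": 0, "ry": 0, "rz": -3},
    {"dx": 97, "dy": 84, "dz": 0, "rx": 0, "ry": 0, "rz": -4},
    {"dx": 121, "dy": 105, "dz": 0, "rx": 0, "ry": 0, "rz": -5},
  ],
  jaw=55,
  newtons=30,
)

```text
clock: 0.62
tcp_pos: [0.2783, -0.5504, 0.2421]
orientation: [-3.133, -0.228, 0.0]
contact_force: [0.9, -0.9, 0.8]
grip_width: 0.055
gripper_force: 0.0
```

send_rows(
  deltas=[
    {"dx": 24, "dy": 21, "dz": 0, "rx": 0, "ry": 0, "rz": -1},
    {"dx": 48, "dy": 42, "dz": 0, "rx": 0, "ry": 0, "rz": -2},
    {"dx": 73, "dy": 63, "dz": 0, "rx": 0, "ry": 0, "rz": -3},
    {"dx": 97, "dy": 84, "dz": 0, "rx": 0, "ry": 0, "rz": -4},
    {"dx": 121, "dy": 105, "dz": 0, "rx": 0, "ry": 0, "rz": -5},
  ],
)

```text
clock: 1.03
tcp_pos: [0.3994, -0.4454, 0.2423]
orientation: [-3.14, -0.092, 0.0]
contact_force: [-0.2, -1.1, 0.5]
grip_width: 0.0546
gripper_force: 0.0
```

send_rows(
  deltas=[
    {"dx": 24, "dy": 21, "dz": 0, "rx": 0, "ry": 0, "rz": -1},
    {"dx": 48, "dy": 42, "dz": 0, "rx": 0, "ry": 0, "rz": -2},
    {"dx": 73, "dy": 63, "dz": 0, "rx": 0, "ry": 0, "rz": -3},
    {"dx": 97, "dy": 84, "dz": 0, "rx": 0, "ry": 0, "rz": -4},
    {"dx": 121, "dy": 105, "dz": 0, "rx": 0, "ry": 0, "rz": -5},
  ],
)

```text
clock: 1.45
tcp_pos: [0.5203, -0.3404, 0.2422]
orientation: [-3.141, 0.045, 0.0]
contact_force: [1.1, -1.1, 0.3]
grip_width: 0.0552
gripper_force: 0.0
```

send_rows(
  deltas=[
    {"dx": 25, "dy": 21, "dz": 0, "rx": 0, "ry": 0, "rz": 0},
    {"dx": 50, "dy": 42, "dz": 0, "rx": 0, "ry": 0, "rz": 0},
    {"dx": 75, "dy": 63, "dz": 0, "rx": 0, "ry": 0, "rz": 0},
    {"dx": 100, "dy": 84, "dz": -15, "rx": 0, "ry": 0, "rz": 0},
    {"dx": 121, "dy": 104, "dz": -40, "rx": 0, "ry": 0, "rz": 0},
  ],
)

```text
clock: 1.87
tcp_pos: [0.6439, -0.2366, 0.2048]
orientation: [3.14, -0.043, 0.01]
contact_force: [0.5, -0.7, 0.3]
grip_width: 0.0551
gripper_force: 0.0
```

```bash
python3 - <<'E'
from h import *
o=r.get_obs(); print(o["tcp_pos"],o["orientation"],o["clock"])
W=grab("wrist");cv2.imwrite("pics/w1.png",W["frame"])
print(W["t"],proj(W,[.6415,-.236,.100]),proj(W,[.6415,-.236,.089]),W["f"])
v,u=np.mgrid[0:400,0:640]
d=np.stack([(u-W["cx"])/W["f"],(v-W["cy"])/W["f"],np.ones_like(u)],-1)@W["R"].T
P=W["t"]+d*W["z_map"][...,None]
q=P.reshape(-1,3);q=q[(q[:,2]>.095)&(q[:,2]<.105)&(abs(q[:,0]-.64)<.025)&(abs(q[:,1]+.236)<.022)]
print(len(q),q.mean(0),q.min(0),q.max(0))
E
```

```text
[ 0.6439354  -0.23659286  0.2048026 ] [ 3.13993637 -0.04326273  0.00996653] 1.8667
[ 0.71165432 -0.23766872  0.33668736] (np.float64(319.18012341771), np.float64(207.74016732511953)) (np.float64(319.1622082003818), np.float64(203.39477961805096)) 357.67034384663145
758 [ 0.64512837 -0.23462936  0.09972626] [ 0.63371201 -0.2449756   0.0950938 ] [ 0.65517722 -0.22411741  0.10189373]
```

View pics/w1.png

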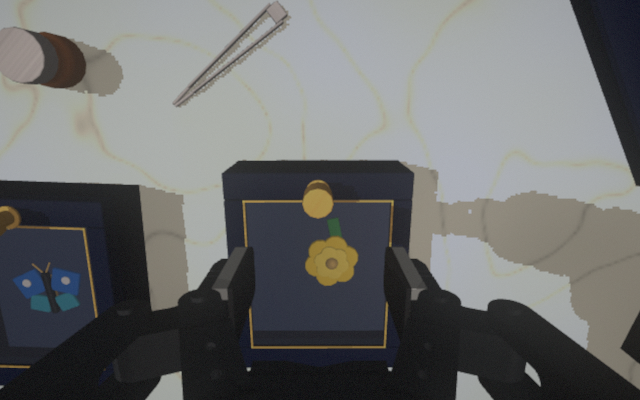

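The wrist view shows the knob's brass top at (318,200), centred between the fingers and square to them. The yellow flower is in this case at (331,261). I can descend.

send_rows(
  deltas=[
    {"dx": 0, "dy": 1, "dz": -25, "rx": 0, "ry": 0, "rz": 0},
    {"dx": 0, "dy": 1, "dz": -50, "rx": 0, "ry": 0, "rz": 0},
    {"dx": 0, "dy": 1, "dz": -72, "rx": 0, "ry": 0, "rz": 0},
    {"dx": 0, "dy": 1, "dz": -90, "rx": 0, "ry": 0, "rz": 0},
    {"dx": 0, "dy": 1, "dz": -95, "rx": 0, "ry": 0, "rz": 0},
  ],
)

```text
clock: 2.33
tcp_pos: [0.6379, -0.2361, 0.1035]
orientation: [-3.14, 0.044, 0.01]
contact_force: [-0.8, 0.7, -0.7]
grip_width: 0.055
gripper_force: 0.0
```

send_rows(
  deltas=[
    {"dx": 4, "dy": 1, "dz": -7, "rx": 0, "ry": 0, "rz": 0},
    {"dx": 4, "dy": 1, "dz": -14, "rx": 0, "ry": 0, "rz": 0},
    {"dx": 4, "dy": 1, "dz": -21, "rx": 0, "ry": 0, "rz": 0},
    {"dx": 4, "dy": 1, "dz": -21, "rx": 0, "ry": 0, "rz": 0},
    {"dx": 4, "dy": 1, "dz": -21, "rx": 0, "ry": 0, "rz": 0},
  ],
)

```text
clock: 2.75
tcp_pos: [0.6444, -0.2357, 0.0865]
orientation: [3.141, -0.044, 0.0]
contact_force: [0.5, 1.0, -0.8]
grip_width: 0.0547
gripper_force: 0.0
```

send_rows(
  deltas=[
    {"dx": 0, "dy": 0, "dz": -3, "rx": 0, "ry": 0, "rz": 0},
    {"dx": 0, "dy": 0, "dz": -3, "rx": 0, "ry": 0, "rz": 0},
    {"dx": 0, "dy": 0, "dz": -3, "rx": 0, "ry": 0, "rz": 0},
    {"dx": 0, "dy": 0, "dz": -3, "rx": 0, "ry": 0, "rz": 0},
    {"dx": 0, "dy": 0, "dz": -3, "rx": 0, "ry": 0, "rz": 0},
  ],
  jaw=10,
  newtons=40,
)

```text
clock: 3.17
tcp_pos: [0.6445, -0.2357, 0.0838]
orientation: [3.141, -0.044, 0.001]
contact_force: [-1.0, -0.4, 1.7]
grip_width: 0.0209
gripper_force: 39.0
```

send_rows(
  deltas=[
    {"dx": 0, "dy": 0, "dz": -3, "rx": 0, "ry": 0, "rz": 0},
    {"dx": 0, "dy": 0, "dz": -3, "rx": 0, "ry": 0, "rz": 0},
    {"dx": 0, "dy": 0, "dz": -3, "rx": 0, "ry": 0, "rz": 0},
  ],
)

```text
clock: 3.42
tcp_pos: [0.6446, -0.2358, 0.0834]
orientation: [3.141, -0.045, 0.001]
contact_force: [-8.6, 2.8, 19.7]
grip_width: 0.0205
gripper_force: 40.8
```

send_rows(
  deltas=[
    {"dx": -0.5, "dy": 0, "dz": 2, "rx": 0, "ry": 0, "rz": 0},
    {"dx": -1, "dy": 0, "dz": 4, "rx": 0, "ry": 0, "rz": 0},
    {"dx": -1.5, "dy": 0, "dz": 6, "rx": 0, "ry": 0, "rz": 0},
    {"dx": -2.3, "dy": 0, "dz": 9, "rx": 0, "ry": 0, "rz": 0},
    {"dx": -3.2, "dy": 0, "dz": 12, "rx": 0, "ry": 0, "rz": 0},
  ],
)

```text
clock: 3.83
tcp_pos: [0.642, -0.2356, 0.0924]
orientation: [3.141, -0.044, 0.002]
contact_force: [2.0, -1.3, -2.4]
grip_width: 0.0201
gripper_force: 39.1
```

send_rows(
  deltas=[
    {"dx": -2, "dy": 0, "dz": 5.7, "rx": 0, "ry": 0, "rz": 0},
    {"dx": -4.1, "dy": 0.1, "dz": 11.3, "rx": 0, "ry": 0, "rz": 0},
    {"dx": -6.4, "dy": 0.2, "dz": 16.8, "rx": 0, "ry": 0, "rz": 0},
    {"dx": -8.9, "dy": 0.2, "dz": 22.3, "rx": 0, "ry": 0, "rz": 0},
    {"dx": -11.6, "dy": 0.3, "dz": 27.6, "rx": 0, "ry": 0, "rz": 0},
  ],
)

```text
clock: 4.25
tcp_pos: [0.6289, -0.2353, 0.1203]
orientation: [-3.141, 0.044, 0.001]
contact_force: [0.6, -0.5, -2.0]
grip_width: 0.0208
gripper_force: 39.1
```

```bash
python3 - <<'E'
from h import *
f=grab("side");cv2.imwrite("pics/s2.png",f["frame"][150:350,180:500].repeat(2,0).repeat(2,1))
o=r.get_obs();print(o["tcp_pos"],o["contact_force"],o["grip_width"])
E
```

```text
[ 0.62848043 -0.23530827  0.12120537] [ 0.31124099  0.01133147 -2.7475791 ] 0.020808033230255495
```

View pics/s2.png

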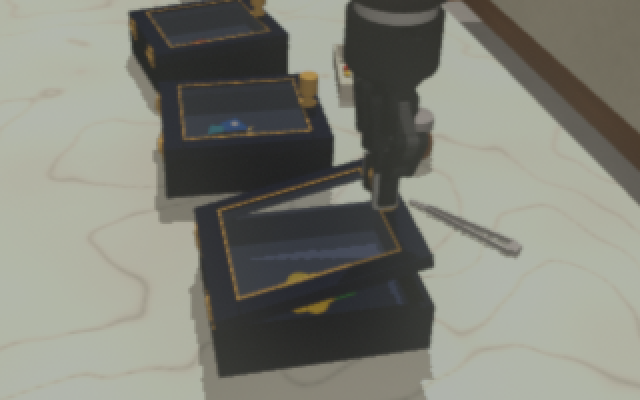

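The side view shows only the yellow-flower case's lid rising, with the knob still held at about (385,195) in the crop. The other two are shut.

send_rows(
  deltas=[
    {"dx": -2.9, "dy": 0.1, "dz": 5.3, "rx": 0, "ry": 0, "rz": 0},
    {"dx": -6, "dy": 0.2, "dz": 10.4, "rx": 0, "ry": 0, "rz": 0},
    {"dx": -9.3, "dy": 0.2, "dz": 15.5, "rx": 0, "ry": 0, "rz": 0},
    {"dx": -12.7, "dy": 0.3, "dz": 20.4, "rx": 0, "ry": 0, "rz": 0},
    {"dx": -16.3, "dy": 0.4, "dz": 25.2, "rx": 0, "ry": 0, "rz": 0},
  ],
)

```text
clock: 4.72
tcp_pos: [0.612, -0.2349, 0.1451]
orientation: [-3.141, 0.044, 0.003]
contact_force: [-0.8, -1.2, -4.5]
grip_width: 0.0209
gripper_force: 39.4
```

send_rows(
  deltas=[
    {"dx": -3.8, "dy": 0.1, "dz": 4.7, "rx": 0, "ry": 0, "rz": 0},
    {"dx": -7.7, "dy": 0.2, "dz": 9.2, "rx": 0, "ry": 0, "rz": 0},
    {"dx": -11.8, "dy": 0.3, "dz": 13.6, "rx": 0, "ry": 0, "rz": 0},
    {"dx": -16, "dy": 0.4, "dz": 17.9, "rx": 0, "ry": 0, "rz": 0},
    {"dx": -20.4, "dy": 0.5, "dz": 22, "rx": 0, "ry": 0, "rz": 0},
  ],
)

```text
clock: 5.13
tcp_pos: [0.5918, -0.2344, 0.1671]
orientation: [-3.141, 0.044, 0.002]
contact_force: [-2.0, -0.4, -5.8]
grip_width: 0.0205
gripper_force: 39.3
```

send_rows(
  deltas=[
    {"dx": -4.5, "dy": 0.1, "dz": 4, "rx": 0, "ry": 0, "rz": 0},
    {"dx": -9.1, "dy": 0.2, "dz": 7.8, "rx": 0, "ry": 0, "rz": 0},
    {"dx": -13.9, "dy": 0.4, "dz": 11.4, "rx": 0, "ry": 0, "rz": 0},
    {"dx": -18.8, "dy": 0.5, "dz": 14.9, "rx": 0, "ry": 0, "rz": 0},
    {"dx": -23.8, "dy": 0.6, "dz": 18.1, "rx": 0, "ry": 0, "rz": 0},
  ],
)

```text
clock: 5.55
tcp_pos: [0.5685, -0.2337, 0.1855]
orientation: [-3.141, 0.044, 0.0]
contact_force: [-1.4, 0.4, -7.2]
grip_width: 0.0205
gripper_force: 39.3
```

send_rows(
  deltas=[
    {"dx": -5.2, "dy": 0.1, "dz": 3.2, "rx": 0, "ry": 0, "rz": 0},
    {"dx": -10.4, "dy": 0.3, "dz": 6.1, "rx": 0, "ry": 0, "rz": 0},
    {"dx": -15.8, "dy": 0.4, "dz": 8.8, "rx": 0, "ry": 0, "rz": 0},
    {"dx": -21.2, "dy": 0.5, "dz": 11.4, "rx": 0, "ry": 0, "rz": 0},
    {"dx": -26.7, "dy": 0.7, "dz": 13.8, "rx": 0, "ry": 0, "rz": 0},
  ],
)

```text
clock: 5.97
tcp_pos: [0.5423, -0.233, 0.1995]
orientation: [3.141, -0.044, 0.002]
contact_force: [0.2, 0.1, -6.3]
grip_width: 0.0206
gripper_force: 39.3
```

```bash
cat > ang.py <<'E'
from h import *
import sys
f=grab("side");cv2.imwrite(f"pics/{sys.argv[1]}.png",f["frame"][100:350,180:580].repeat(2,0).repeat(2,1)[:,:800])
o=r.get_obs();t=o["tcp_pos"];print(t,o["contact_force"],o["grip_width"],o["clock"])
H=np.array([.477,.050]);p=np.array([t[0],t[2]+.008])-H
print("theta from grasp",np.degrees(np.arctan2(p[1],p[0]))-np.degrees(np.arctan2(41,167)),"radius",np.hypot(*p))
# lid plane from depth, in both cameras
for n in("side","top"):
    g=f if n=="side" else grab(n)
    v,u=np.mgrid[0:400,0:640]
    d=np.stack([(u-g["cx"])/g["f"],(v-g["cy"])/g["f"],np.ones_like(u)],-1)@g["R"].T
    P=(g["t"]+d*g["z_map"][...,None]).reshape(-1,3)[(g["z_map"]>0).ravel()]
    rel=P-[.477,-.232,.05]
    for s in(-1,1):  # side rails of lid: |y| within 60..76 mm
        q=rel[(abs(s*rel[:,1]+0-.069)<.008)&(rel[:,2]>.03)&(rel[:,2]<.17)&(rel[:,0]>-.02)&(rel[:,0]<.15)]
        if len(q)>20:
            vx,vz,x0,z0=cv2.fitLine(q[:,[0,2]].astype(np.float32),cv2.DIST_HUBER,0,.01,.01).ravel()
            print(n,s,len(q),"slope deg",np.degrees(np.arctan2(vz,vx))%180)
E
python3 ang.py s3
```

```text
[ 0.54137825 -0.23304389  0.19986872] [-1.37510827  0.98242336 -5.43772729] 0.020241315031590615 6.0167
theta from grasp 54.02074835641976 radius 0.17049074164928965
side -1 1165 slope deg 51.952927
side 1 163 slope deg 52.357876
top -1 231 slope deg 52.605648
top 1 504 slope deg 52.73699
```

View pics/s3.png

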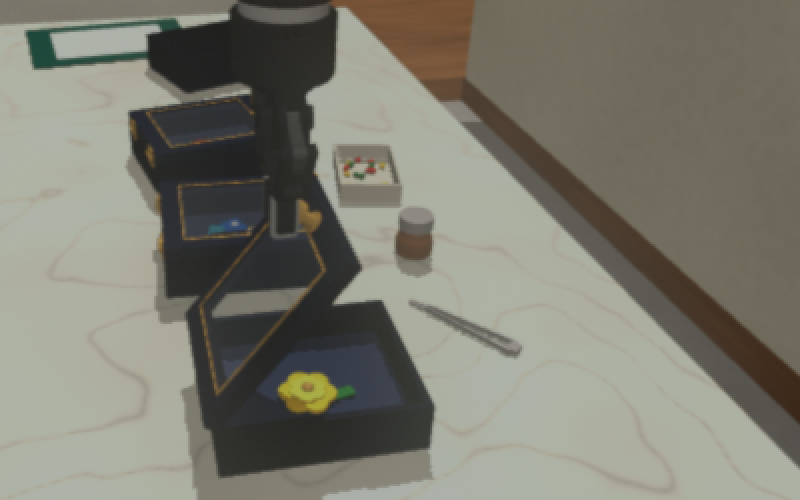

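The side view shows the lid well open, with the knob still in the fingers at about (290,215) in the crop. The flower lies undisturbed at (310,390), and the other lids are shut. Measured angle is about 52.5°, so roughly 7° more is needed.

send_rows(
  deltas=[
    {"dx": -5, "dy": 0.1, "dz": 2, "rx": 0, "ry": 0, "rz": 0},
    {"dx": -10, "dy": 0.3, "dz": 3.7, "rx": 0, "ry": 0, "rz": 0},
    {"dx": -15, "dy": 0.4, "dz": 5.3, "rx": 0, "ry": 0, "rz": 0},
    {"dx": -20, "dy": 0.5, "dz": 6.7, "rx": 0, "ry": 0, "rz": 0},
    {"dx": -20, "dy": 0.5, "dz": 6.7, "rx": 0, "ry": 0, "rz": 0},
  ],
)

```text
clock: 6.48
tcp_pos: [0.522, -0.2326, 0.2065]
orientation: [3.141, -0.045, 0.002]
contact_force: [1.7, 1.3, -3.8]
grip_width: 0.0203
gripper_force: 39.3
```

send_rows(
  deltas=[
    {"dx": 0, "dy": 0, "dz": 0, "rx": 0, "ry": 0, "rz": 0},
    {"dx": 0, "dy": 0, "dz": 0, "rx": 0, "ry": 0, "rz": 0},
    {"dx": 0, "dy": 0, "dz": 0, "rx": 0, "ry": 0, "rz": 0},
  ],
)

```text
clock: 6.73
tcp_pos: [0.5232, -0.2326, 0.2061]
orientation: [3.141, -0.044, 0.002]
contact_force: [1.4, 2.4, -0.5]
grip_width: 0.0205
gripper_force: 39.4
```

```bash
python3 ang.py s4
```

```text
[ 0.52316664 -0.23259856  0.20612469] [ 1.56672268  1.94273343 -0.57185353] 0.0204189392032836 6.7833
theta from grasp 60.49542898551972 radius 0.17049420365143816
side -1 1161 slope deg 59.13144
side 1 144 slope deg 58.151695
top -1 152 slope deg 59.153534
top 1 479 slope deg 58.40942
```

View pics/s4.png

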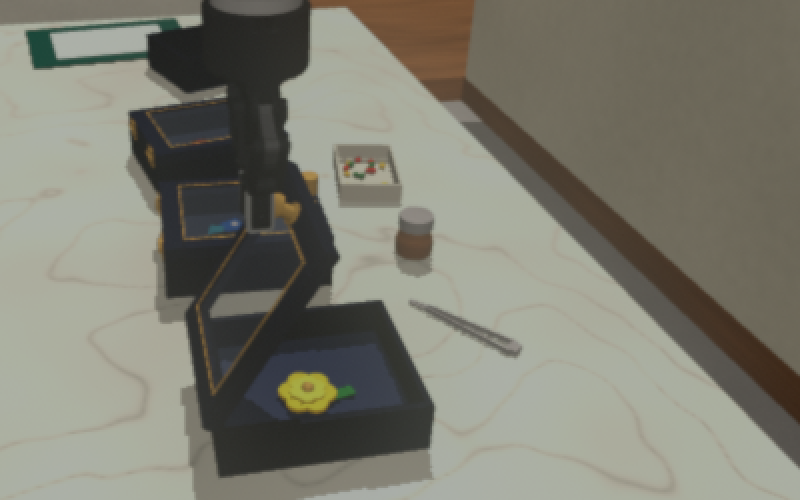

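The side view shows the lid open at about 59 to 60°, with the knob gripped at about (270,210) in the crop. The brooch and the bench items haven't moved, and the other lids are shut. I'm handing it in.

```bash
python3 -c "
from bench import r
print(abs(r.get_obs()['qvel']).max()); print(r.hand_in())"
```

```text
0.002171601843433563
the job is handed in; nothing more can be done
None
```

I opened the yellow-flower case and handed the job in with the arm still holding its lid by the knob at about 59–60° (camera depth 58–59°, arm position 60.5°); the other two lids stayed shut and nothing on the bench looked disturbed, but no verdict was returned.

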